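# Clear the rings off the puzzle box and hold its sealed lid ajar

## Robot

A 6-joint arm with a two-finger parallel gripper is mounted at the origin on the work surface. World frame = base frame: x ahead of the robot, y to its left, z up, the work surface at z = 0. Lengths are in mm, angles in rad, forces in N, time in s.
With the tool pointing down it reaches from about 275 to 1000 mm from the base axis. Payload 8.4 kg.
Tool frame: the origin (TCP) lies on the centre line of the jaws, within the pads' length; the fingertips stand 17 mm ahead of it and the grasp point (between the pads) lies 2 mm behind it; z points along the fingers, y is the line along which they close (so a half turn about z gives the same grasp; the last joint's range is limited). The gripper opens to 85 mm and grips with 20 to 120 N. Pads are 22 mm wide; open, the fingers measure 114 mm over their backs; the gripper's body (76 mm by 85 mm) begins 54 mm behind the grasp point. The pads swing forward as they close: fully open they stand 13 mm farther back than shut.
Start: joints at [-1.328, 0.353, 1.633, -0, 1.155, -0.002], TCP at [151.475, -606.369, 248.281] pointing down, gripper open.
Joint ranges: [-2.63, 2.63], [-0.92, 2.1], [0.06, 2.66], [-1.3, 4.44], [0, 2.69], [-3.02, 3.02]. Speed limits (rad/s): [2.22, 2.22, 2.79, 3.14, 3.14, 3.14].

## Interface

Orientations are given as [roll, pitch, yaw] about the fixed x, y, z axes, in that order (R = Rz(yaw) Ry(pitch) Rx(roll)).
In Python, from rig import r, eyes gives the robot as it stands. The module is installed in compiled form; this text tells all that it offers.
- The arm moves only by the shell command python3 -m inch 'ROWS' [FORCE]. ROWS is JSON, a list of rows, each a list of 7 numbers: the shift along the tool's x, y, z in m, then the turn, a rotation vector about the tool's x, y, z in degrees, then the closure, from -1 (fully open) to 1 (shut). In form: [[x, y, z, rx, ry, rz, gripper], ...]. A call has 1 to 8 rows; each row shifts and turns the commanded pose from where the row before left it, along the tool's axes as they then stand; what a row does not reach is not made up. A row lasts 1/10 s, in which the tool goes at most 50 mm and 8.59 degrees, less where a joint would pass 70% of its speed; a pose out of reach is approached as far as the arm can. A call with a gripper value outside its range is refused whole. The fingers move at their own pace and stop on an object; FORCE is the grip in N (left out, the last holds). Time passes only in rows, so rows that do not move let the fingers close. It gives the time, the measured TCP pose, the force, the opening and the grip force at its end, in the units of the state.
- r.sense(): the state, without advancing time (a new reading comes with each control period).
- eyes.grab_frame(name): name is "scene" or "top"; returns a dict with "img" (480x640x3 uint8, blue, green, red), "fx", "fy", "cx", "cy" (pixels), "R" (3x3) and "t" (3): a world point X has camera coordinates R X + t. Camera axes: x right, y down, z forward; pixel columns grow to the right and rows downward; lengths in mm; the calibration is good to about 2 mm. A picture is of the moment at which its call begins. There is no depth.
- r.sign_off(): hands the job in; it is judged then, once.
The state is a dict: "clock": time; "qpos": joint angles; "qvel": joint speeds; "joint_efforts": joint torques, N m; "eef_pos": TCP position; "tcp_rot": TCP orientation; "contact_force": force on the tool from outside, world axes, zero at the start; "wrist_torque": the same for the moment, N m; "opening": opening from 0.0 (shut) to 1.0 (fully open); "grasp_force": force on a finger pad.
Only numpy, scipy, OpenCV 4.12 (cv2) and the standard library are available. Lean on these libraries where they do the work, as an engineer would, in place of code of your own. Each camera call takes 0.05 s, during which the arm holds its last target. There are 200 camera calls.

## Task

Two toy rings were left on the lid of the puzzle-piece box: put them back on the toy's post, the big red one first and the small yellow one on top of it, both fully home. Then take the box's lid by its steel handle, pull it free of its tight seal without letting it fly open, and finish holding it slightly open by the handle, with the front edge about 3 cm above the box, so that I can slip the loose pieces in; do not let go. Leave the mug, the jar and the toy car where they are.

Things in the scene. Friction and masses are not known exactly. Their poses are not given: they have to be found in the camera images.
- keeper: Fixed puzzle-piece box, teal, open-topped, 200 (its x) x 240 (its y) x 72 mm high, closed by a white hinged lid. Origin: centre of its underside, on the table. Its x axis points from the handle side (front, towards the robot) to the hinge side (back); turned by up to 0.3 rad. The closed lid's flat top, 206 x 250 mm, is 84 mm above the origin.
- lid_hinge (a point): Point on the lid's hinge axis at the back of the box: 103 mm behind the box's centre (box +x), 74 mm above its underside; the axis runs along the box's y. Fixed to the box. The lid's front edge lies 206 mm from the hinge, so 30 mm of lift there is 0.146 rad.
- lid (a joint): Opening angle of the lid in rad: 0 closed, grows as the front edge rises, up to 1.5. The lid weighs about 0.3 kg and falls shut if let go. A tight seal holds it: lifting at the handle takes a peak of about 13 N at once, which fades until the lid snaps free at about 0.06 rad; beyond that only its weight (about 2 N at the handle) is felt, below that the seal pulls it shut.
- lid_handle (a point): Steel handle on the lid near its front edge: round bar (lid_bar) 14 mm thick, 90 mm long along the box's y, on two 12 mm end posts (78 mm clear between), 23 mm free under the bar. Origin: middle of the bar's axis, 30 mm above the lid's top; from the hinge axis 180 mm forward, 40 mm up (lid closed: 77 mm in front of the box's centre, 114 mm above the table). Moves with the lid.
- big_ring: Loose red wooden ring, lies flat on the lid: outer diameter 56 mm, hole 22 mm, 22 mm high, about 45 g. Origin: centre of its underside; z is its axis.
- small_ring: Loose yellow wooden ring, lies flat on the lid: outer diameter 46 mm, hole 22 mm, 22 mm high, about 30 g. Origin: centre of its underside; z is its axis.
- stand: Fixed wooden ring-stacking toy: a round base 80 mm across and 14 mm high with an upright post 14 mm thick whose rounded tip is 65 mm above the table. Origin: centre of the base's underside, on the table. The first ring is home with its underside 14 mm, the second 36 mm above the origin.
- mug: Bystander: loose blue mug, 76 mm across, 90 mm high, with a handle on its side, to the right of the work. Origin: centre of its underside.
- jar: Bystander: loose amber jar, 52 mm across, 75 mm high, on the robot's side of the work. Origin: centre of its underside.
- toy_car: Bystander: loose wooden toy car with a green cab, 100 x 52 x 52 mm, to the left of the work. Origin: centre of its underside.

How it is judged (in metres and radians):
On the way, in this order (a step that is already met when the one before it is completed fails the run):
1. the big red ring is fully home on the toy's base, let go (horizontal distance between big_ring and stand below 0.007 m and z of big_ring in the frame of stand between 0.011 and 0.017 m and angle between big_ring's own z axis and vertical below 0.12 rad and contact force between the fingers and big_ring below 0.2 N and linear speed of big_ring below 0.03 m/s), for 0.1 s.
2. the small yellow ring is fully home on top of it, let go (horizontal distance between each of big_ring, small_ring and stand below 0.007 m and z of big_ring in the frame of stand between 0.011 and 0.017 m and angle between each of big_ring, small_ring's own z axis and vertical below 0.12 rad and z of small_ring in the frame of stand between 0.032 and 0.0395 m and contact force between the fingers and small_ring below 0.2 N and linear speed of small_ring below 0.03 m/s), for 0.1 s.
3. the lid has been broken free of its seal by the handle (value of joint lid above 0.075 rad and contact force between the fingers and lid_bar above 1 N), for 0.1 s.
At the end, for the whole second after the job is handed in: The lid is held still, 0.09 to 0.24 rad open (front edge about 19 to 49 mm up), with the fingers on its handle; both rings are home on the post, red below yellow (within 7 mm of the axis, within about 3 mm of their height, level) (value of joint lid between 0.09 and 0.24 rad and velocity of joint lid between -0.05 and 0.05 rad/s and contact force between the fingers and lid_bar above 1 N and horizontal distance between each of big_ring, small_ring and stand below 0.007 m and z of big_ring in the frame of stand between 0.011 and 0.017 m and angle between each of big_ring, small_ring's own z axis and vertical below 0.12 rad and z of small_ring in the frame of stand between 0.032 and 0.0395 m); the arm keeps its last pose, push and grip.
It fails at once if the lid is lifted before both rings are home on the post (value of joint lid above 0.04 rad and not (horizontal distance between each of big_ring, small_ring and stand below 0.007 m and z of big_ring in the frame of stand between 0.011 and 0.017 m and angle between each of big_ring, small_ring's own z axis and vertical below 0.12 rad and z of small_ring in the frame of stand between 0.032 and 0.0395 m)).
It fails at once if the lid flies open (more than 0.4 rad, front edge about 80 mm up) (value of joint lid above 0.4 rad).
It fails at once if the mug, the jar or the toy car is disturbed (moved more than 30 mm or tipped) (distance of any of mug, jar, toy_car from where it was at the start of the episode above 0.03 m or angle between any of mug, jar, toy_car's own z axis and vertical above 0.4 rad).
It also fails if it takes over 72 s, if anything falls off the work surface, if the arm or the gripper's body presses on something with over 40 N, if the wrist force passes 120 N, or if a joint passes its speed limit or range.

## Working session

There is one attempt and no reset: what is moved stays moved. The work goes in short steps, Python scripts to look and compute and a shell command to move; the robot and the scene stay as the last step left them, time stands still between calls to the robot, and variables do not carry over. Pictures are saved under pics/ and viewed, at most 10 in all, crops included, and the job is handed in when it is done.

```bash
mkdir -p pics; python3 - <<'E'
from rig import r, eyes
import cv2
print(r.sense())
for n in("scene","top"):
    f=eyes.grab_frame(n); cv2.imwrite(f"pics/{n}0.png",f["img"]); print(n,{k:f[k] for k in f if k!="img"})
E
```

```text
{'clock': 0.0, 'qpos': array([-1.32842052e+00,  3.53651388e-01,  1.63409495e+00,  2.41323179e-05,
        1.15522211e+00, -2.40188281e-03]), 'qvel': array([-1.07505021e-03,  1.79275782e-04, -3.98810582e-04, -1.34586663e-03,
        6.26609471e-05,  4.99438977e-04]), 'joint_efforts': array([-2.60180735e-03, -6.05263066e+01, -3.42069983e+01, -2.48932347e-04,
        9.44874046e-03,  1.32806952e-05]), 'eef_pos': array([ 151.36380809, -605.94363918,  247.57641625]), 'tcp_rot': array([-3.14021692e+00, -2.53692858e-05,  2.44767913e-01]), 'contact_force': array([0.52893921, 0.76090638, 0.34805336]), 'wrist_torque': array([-0.05596743,  0.01972501,  0.06037295]), 'grasp_force': 0.0, 'opening': 1.0024837112153697}
scene {'fx': 554.751026853429, 'fy': 554.751026853429, 'cx': 325.41081509194055, 'cy': 240.6109119409695, 'R': array([[ 0.85045073,  0.52601863, -0.00616184],
       [ 0.41729724, -0.68171283, -0.60094145],
       [-0.320307  ,  0.50849977, -0.7992693 ]]), 't': array([-466.50051786, -171.50562409, 1480.73643671])}
top {'fx': 572.4728070671931, 'fy': 572.4728070671931, 'cx': 319.4850122769954, 'cy': 238.213521394912, 'R': array([[ 7.60395967e-02, -9.97104576e-01,  6.66812372e-04],
       [-9.74122902e-01, -7.44297241e-02, -2.13412249e-01],
       [ 2.12843960e-01,  1.55782241e-02, -9.76962009e-01]]), 't': array([ -34.71563822,  537.81233192, 1565.06338362])}
```

View pics/scene0.png

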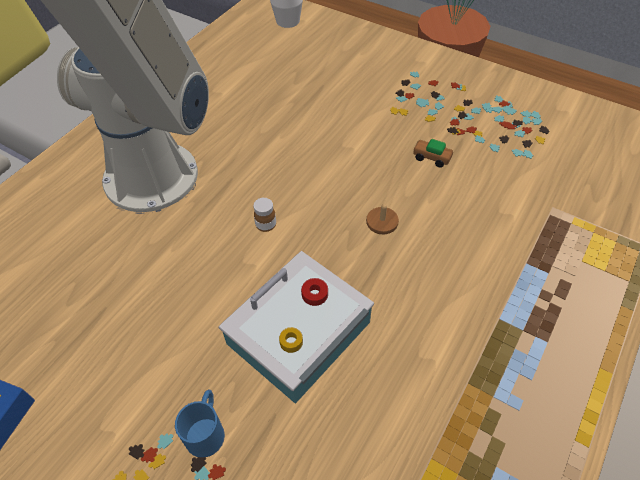

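View pics/top0.png

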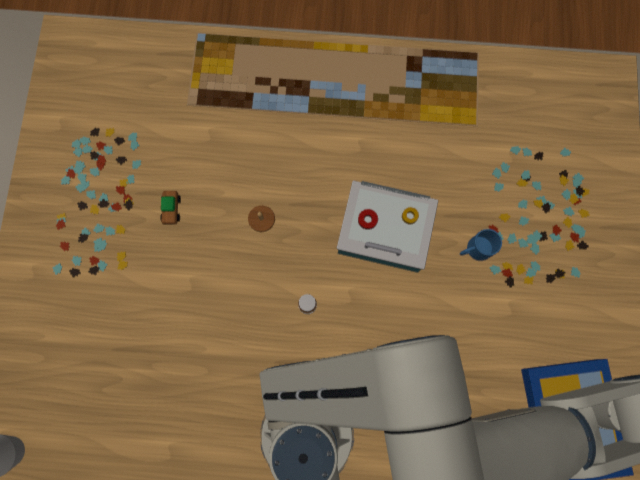

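The top view shows the red ring at (368,219), the yellow at (410,215), the stand at (261,219), the handle at (382,248). In the scene view they are at (315,291), (291,339), (382,220) and (269,288). The jar, car and mug lie clear of these.

```bash
cat > h.py <<'E'
import numpy as np, cv2
from rig import r, eyes
def ray(f,u,v):
    d=f["R"].T@np.array([(u-f["cx"])/f["fx"],(v-f["cy"])/f["fy"],1.]); return -f["R"].T@f["t"],d
def plane(f,p,z):
    c,d=ray(f,*p); return c+d*(z-c[2])/d[2]
def tri(fs,ps):
    A=np.zeros((3,3));b=np.zeros(3);L=[]
    for f,p in zip(fs,ps):
        c,d=ray(f,*p);d=d/np.linalg.norm(d);M=np.eye(3)-np.outer(d,d);A+=M;b+=M@c;L.append(M)
    X=np.linalg.solve(A,b); return X,[np.linalg.norm(M@(X-ray(f,*p)[0])) for M,f,p in zip(L,fs,ps)]
def blob(f,lo,hi,win):
    """largest HSV blob in window -> filled contour, pixel coordinates"""
    x0,y0,x1,y1=win; hsv=cv2.cvtColor(f["img"][y0:y1,x0:x1],cv2.COLOR_BGR2HSV)
    m=cv2.inRange(hsv,np.array(lo),np.array(hi))
    c=max(cv2.findContours(m,cv2.RETR_EXTERNAL,cv2.CHAIN_APPROX_NONE)[0],key=cv2.contourArea)
    return c+np.array([x0,y0])
def cen(c):
    M=cv2.moments(c); return M["m10"]/M["m00"],M["m01"]/M["m00"]
E
cat > m.py <<'E'
from h import *
S=eyes.grab_frame("scene");T=eyes.grab_frame("top");np.set_printoptions(precision=1,suppress=True)
W={"red":((0,150,60),(6,255,255),(290,265,345,315),(345,200,392,240)),
   "yel":((18,150,80),(30,255,255),(270,318,312,360),(395,200,428,232))}
for k,(lo,hi,ws,wt) in W.items():
    cs,ct=blob(S,lo,hi,ws),blob(T,lo,hi,wt)
    print(k,cv2.contourArea(cs),cv2.contourArea(ct),"tri",*tri([S,T],[cen(cs),cen(ct)]),plane(S,cen(cs),95),plane(T,cen(ct),95))
# lid: light, low-saturation
for n,f,w in(("S",S,(200,240,390,410)),("T",T,(325,170,450,280))):
    x0,y0,x1,y1=w;hsv=cv2.cvtColor(f["img"][y0:y1,x0:x1],cv2.COLOR_BGR2HSV)
    c=blob(f,(0,0,150),(180,40,255),w); h=cv2.convexHull(c)
    q=cv2.approxPolyDP(h,8,True)[:,0]; P=np.array([plane(f,p,84) for p in q]); print(n,"lid corners",q.tolist(),P[:,:2].tolist())
for n,f,w in(("S",S,(355,195,410,245)),("T",T,(240,195,285,240))):
    x0,y0,x1,y1=w; cv2.imwrite(f"pics/st{n}.png",cv2.resize(f["img"][y0:y1,x0:x1],None,fx=7,fy=7,interpolation=0))
    print(n,"stand HSV base/wood",cv2.cvtColor(f["img"],cv2.COLOR_BGR2HSV)[(y0+y1)//2,x0:x1:5].tolist())
a=cv2.imread("pics/stS.png");b=cv2.imread("pics/stT.png")
hs=[cv2.resize(S["img"][260:320,235:305],None,fx=5,fy=5),cv2.resize(T["img"][235:265,355:410],None,fx=6,fy=6)]
o=np.zeros((600,760,3),np.uint8)
for im,(x,y) in zip([a,b]+hs,[(0,0),(390,0),(0,300 if 0 else 300),(390,350)]): 
    im=im[:600-y,:760-x];o[y:y+im.shape[0],x:x+im.shape[1]]=im
cv2.imwrite("pics/crop.png",o)
E
python3 m.py
```

```text
red 521.0 258.0 tri [ 597.5 -123.3   93.6] [np.float64(0.704206597186493), np.float64(0.7042065971865036)] [ 598.4 -123.5   95. ] [ 596.6 -123.7   95. ]
yel 421.0 175.0 tri [ 616.7 -240.6   93.2] [np.float64(0.585126768746788), np.float64(0.5851267687466863)] [ 617.7 -240.9   95. ] [ 615.8 -240.8   95. ]
S lid corners [[302, 251], [373, 303], [291, 388], [219, 326]] [[515.3994370157932, -43.822125789838424], [713.0170074486316, -78.139902807221], [670.8257373333483, -318.9651150176546], [474.9141063512712, -286.81623629652876]]
T lid corners [[360, 188], [429, 203], [422, 256], [406, 263], [337, 246]] [[687.7507873608046, -97.85324782483178], [658.4457851222713, -295.07693791532034], [504.5897730153706, -281.11937036966907], [481.5576892246753, -237.77891239393452], [514.857051482461, -44.34293755907877]]
S stand HSV base/wood [[17, 111, 183], [16, 109, 180], [16, 111, 189], [13, 145, 139], [13, 149, 139], [13, 142, 129], [13, 148, 134], [13, 144, 140], [13, 148, 146], [16, 111, 177], [17, 108, 168]]
T stand HSV base/wood [[16, 126, 148], [17, 128, 147], [13, 182, 98], [13, 171, 100], [16, 124, 80], [13, 163, 102], [13, 172, 101], [16, 129, 127], [17, 129, 130]]
```

View pics/crop.png

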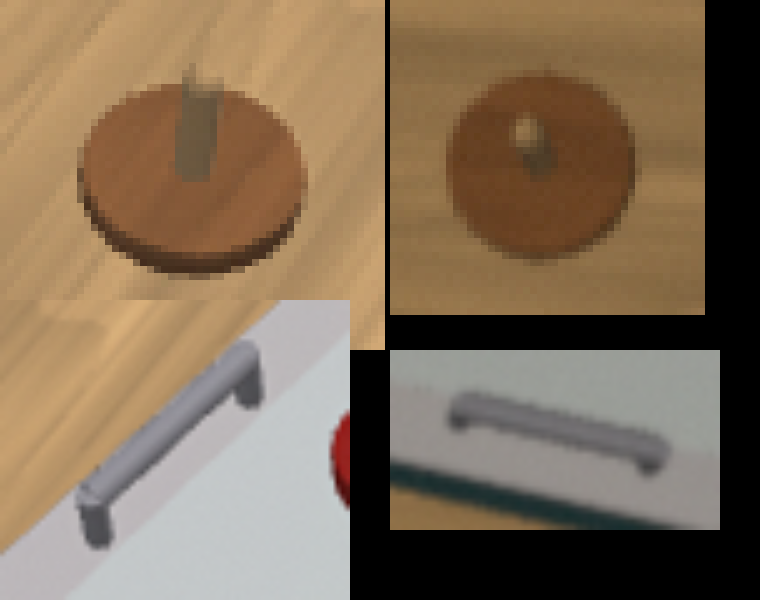

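The crops show the stand's base as a clean brown disc with the post visible, and the handle bar with its two end posts in both views (scene about (253,299)–(284,271), top about (367,246)–(399,251)).

```bash
python3 - <<'E'
from h import *
np.set_printoptions(precision=1,suppress=True)
S=eyes.grab_frame("scene");T=eyes.grab_frame("top")
W=((0,135,20),(15,255,255))
e=[]
for f,w in((S,(355,195,410,245)),(T,(240,195,285,240))):
    h=cv2.convexHull(blob(f,*W,w)); c=cen(h); e.append(c); print("base",cv2.boundingRect(h),c,plane(f,c,8))
print("stand tri",tri([S,T],e))
# post tips from crop: scene ~ (382,206.5?) top (258.5,213)
print("posttip T",plane(T,(240+(527-390)/7,195+128/7),60), "S postfoot",plane(S,(355+193/7,195+172/7),14))
# handle: bar endpoints from crop
A=[(253.4,299),(284,270.5)];B=[(355+(460-390)/6,235+(405-350)/6),(355+(660-390)/6,235+(448-350)/6)]
for nm,p,q in(("right",A[0],B[1]),("left",A[1],B[0])): print(nm,tri([S,T],[p,q]),plane(S,p,114),plane(T,q,114))
E
```

```text
base (367, 207, 31, 27) (381.963768115942, 220.10636645962734) [600.1 183.3   8. ]
base (248, 205, 27, 27) (260.97183960820325, 218.06672788490968) [597.3 183.7   8. ]
stand tri (array([598.6, 184.6,   5.2]), [np.float64(0.8803668848409841), np.float64(0.8803668848410426)])
posttip T [598.2 182.6  60. ] S postfoot [602.5 181.   14. ]
right (array([ 508.5, -214.2,  113.7]), [np.float64(2.3131048555992018), np.float64(2.313104855599255)]) [ 510.1 -212.5  114. ] [ 507.  -215.9  114. ]
left (array([ 521.6, -123.2,  111.6]), [np.float64(1.6937277618355093), np.float64(1.6937277618356257)]) [ 523.7 -123.1  114. ] [ 519.9 -124.2  114. ]
```

```bash
python3 -m inch '[[0,0,0,0,0,-8.4,-1],[0,0,0,0,0,-8.4,-1],[0,0,0,0,0,-8.4,-1],[0,0,0,0,0,-8.4,-1],[0,0,0,0,0,-8.4,-1],[0,0,0,0,0,-8.4,-1],[0,0,0,0,0,-8.4,-1],[0,0,0,0,0,-8.4,-1]]' 40; python3 -m inch '[[0,0,0,0,0,-8.4,-1],[0.03,0.028,0,0,0,-0.4,-1],[0.03,0.028,0,0,0,0,-1],[0.03,0.028,0,0,0,0,-1],[0.03,0.028,0,0,0,0,-1],[0.03,0.028,0,0,0,0,-1],[0.03,0.028,0,0,0,0,-1],[0.03,0.028,0,0,0,0,-1]]'; python3 -m inch '[[0.03,0.028,0,0,0,0,-1],[0.03,0.028,0,0,0,0,-1],[0.03,0.028,0,0,0,0,-1],[0.03,0.028,0,0,0,0,-1],[0.03,0.028,0,0,0,0,-1],[0.03,0.028,0,0,0,0,-1],[0.03,0.028,0,0,0,0,-1],[0,0,0,0,0,0,-1]]'
```

```text
clock: 1.1
eef_pos: [151.5, -606.3, 248.2]
tcp_rot: [-3.142, -0.0, 1.424]
contact_force: [-0.6, -0.0, 0.4]
opening: 0.997
grasp_force: 0.0
clock: 1.9
eef_pos: [348.5, -395.2, 248.4]
tcp_rot: [3.141, 0.0, 1.571]
contact_force: [-0.3, -0.2, -0.1]
opening: 1.004
grasp_force: 0.0
clock: 2.7
eef_pos: [546.4, -183.2, 248.3]
tcp_rot: [3.14, -0.001, 1.575]
contact_force: [-1.2, 0.0, 0.3]
opening: 1.004
grasp_force: 0.0
```

```bash
python3 -m inch '[[0.03,0.025,0,0,0,0,-1],[0.03,0.026,0,0,0,0,-1],[0,0,0.04,0,0,0,-1],[0,0,0.04,0,0,0,-1],[0,0,0.03,0,0,0,-1],[0,0,0,0,0,0,-1],[0,0,0,0,0,0,-1],[0,0,0,0,0,0,-1]]'; python3 - <<'E'
from h import *
S=eyes.grab_frame("scene");T=eyes.grab_frame("top")
o=np.zeros((480,800,3),np.uint8)
o[:,:400]=cv2.resize(S["img"][220:340,255:355],(400,480));o[:,400:]=cv2.resize(T["img"][160:280,320:420],(400,480));cv2.imwrite("pics/g1.png",o)
E
```

```text
clock: 3.5
eef_pos: [595.6, -126.9, 140.3]
tcp_rot: [3.139, 0.001, 1.571]
contact_force: [0.7, 0.1, 0.4]
opening: 0.996
grasp_force: 0.0
```

View pics/g1.png

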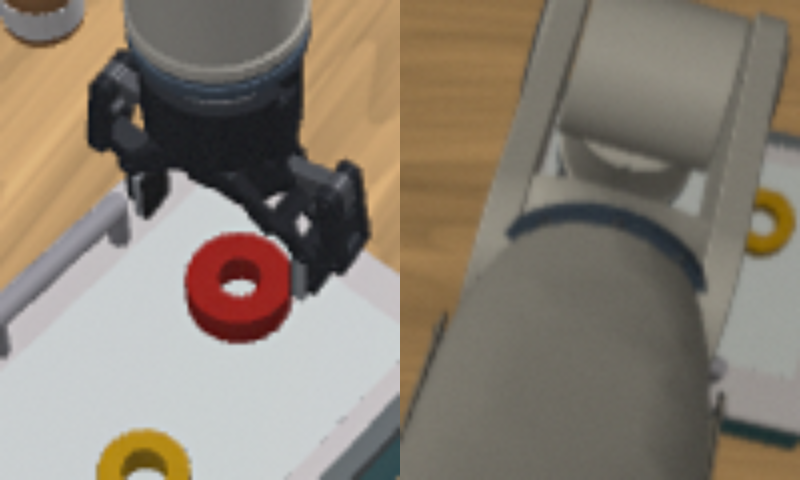

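The jaws straddle the red ring along x, clear of the handle. I'll correct +3 mm in y and +2 mm in x, go down and close.

```bash
python3 -m inch '[[0.003,0.002,0.015,0,0,0,-1],[0,0,0.012,0,0,0,-1],[0,0,0.006,0,0,0,-1],[0,0,0,0,0,0,-1]]'; python3 -m inch '[[0,0,0,0,0,0,0],[0,0,0,0,0,0,1],[0,0,0,0,0,0,1],[0,0,0,0,0,0,1],[0,0,0,0,0,0,1],[0,0,0,0,0,0,1],[0,0,0,0,0,0,1],[0,0,0,0,0,0,1]]' 30
```

```text
clock: 4.0
eef_pos: [595.4, -123.1, 103.6]
tcp_rot: [-3.139, -0.001, 1.571]
contact_force: [0.1, 1.1, -0.3]
opening: 1.001
grasp_force: 0.0
clock: 4.8
eef_pos: [596.8, -123.5, 105.9]
tcp_rot: [3.141, 0.0, 1.571]
contact_force: [-0.9, 0.6, 5.8]
opening: 0.642
grasp_force: 31.7
```

```bash
python3 -m inch '[[0,0,-0.02,0,0,0,1],[0,0,-0.03,0,0,0,1],[0.03,0,-0.01,0,0,0,1],[0.035,0,0,0,0,0,1],[0.035,0,0,0,0,0,1],[0.035,0,0,0,0,0,1],[0.035,0,0,0,0,0,1],[0.035,0,0,0,0,0,1]]'; python3 -m inch '[[0.035,0.002,0,0,0,0,1],[0.035,0,0,0,0,0,1],[0.032,0,0,0,0,0,1],[0,0,0,0,0,0,1],[0,0,0,0,0,0,1],[0,0,0,0,0,0,1]]'
```

```text
clock: 5.6
eef_pos: [596.2, 83.0, 165.3]
tcp_rot: [3.141, -0.0, 1.571]
contact_force: [0.7, -0.1, -0.1]
opening: 0.648
grasp_force: 32.0
clock: 6.2
eef_pos: [598.2, 182.8, 165.1]
tcp_rot: [-3.141, 0.0, 1.571]
contact_force: [0.3, -0.1, -0.9]
opening: 0.644
grasp_force: 32.0
```

```bash
python3 - <<'E'
from h import *
print(np.mean([(eyes.grab_frame("scene"),r.sense()["eef_pos"])[1] for _ in range(4)],0), r.sense()["opening"],r.sense()["contact_force"])
S=eyes.grab_frame("scene");T=eyes.grab_frame("top")
R=((0,150,60),(6,255,255)); 
o=np.zeros((480,800,3),np.uint8)
o[:,:400]=cv2.resize(S["img"][135:255,330:430],(400,480));o[:,400:]=cv2.resize(T["img"][150:270,210:310],(400,480));cv2.imwrite("pics/g2.png",o)
c=blob(S,*R,(330,135,430,255));print(cv2.boundingRect(c),cv2.contourArea(c),plane(S,cen(cv2.convexHull(c)),155))
E
```

```text
[598.34974424 182.57926677 165.2470312 ] 0.641948055814951 [ 0.30351756  0.40199344 -1.01966804]
(374, 168, 24, 24) 406.0 [597.01674218 182.26701396 155.        ]
```

View pics/g2.png

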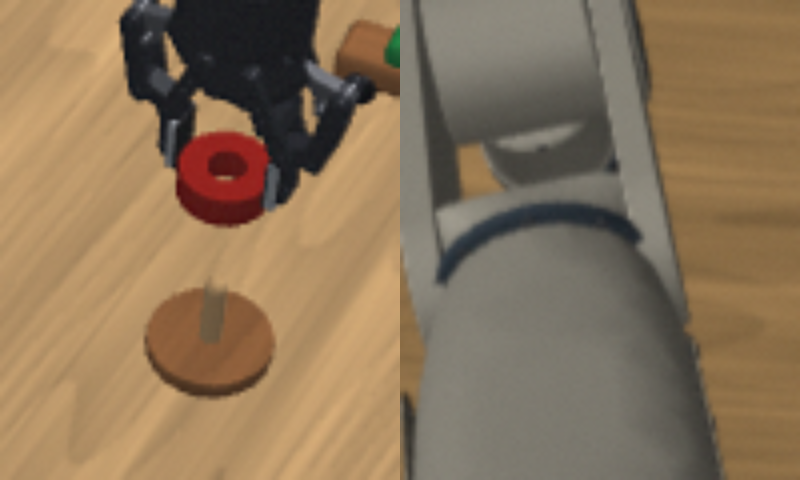

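The red ring is held level above the post, and the top view is blocked by the arm. I'll lower it slowly and watch the force.

```bash
python3 -m inch '[[0.001,0,0.03,0,0,0,1],[0,0,0.025,0,0,0,1],[0,0,0.015,0,0,0,1],[0,0,0.006,0,0,0,1],[0,0,0.006,0,0,0,1],[0,0,0.006,0,0,0,1],[0,0,0.006,0,0,0,1],[0,0,0,0,0,0,1]]'; python3 -m inch '[[0,0,0.008,0,0,0,1],[0,0,0.008,0,0,0,1],[0,0,0.008,0,0,0,1],[0,0,0.005,0,0,0,1],[0,0,0.003,0,0,0,1],[0,0,0,0,0,0,1],[0,0,0,0,0,0,1]]'
```

```text
clock: 7.3
eef_pos: [598.1, 184.6, 70.9]
tcp_rot: [-3.141, 0.0, 1.571]
contact_force: [-0.5, 0.1, -0.7]
opening: 0.642
grasp_force: 32.0
clock: 8.0
eef_pos: [598.5, 184.7, 39.4]
tcp_rot: [3.141, -0.0, 1.571]
contact_force: [-0.4, 0.7, -0.3]
opening: 0.643
grasp_force: 32.0
```

```bash
python3 -m inch '[[0,0,0.002,0,0,0,1],[0,0,0,0,0,0,1],[0,0,0,0,0,0,0],[0,0,0,0,0,0,-1],[0,0,0,0,0,0,-1],[0,0,0,0,0,0,-1],[0,0,0,0,0,0,-1],[0,0,0,0,0,0,-1]]'; python3 -m inch '[[0,0,-0.01,0,0,0,-1],[0,0,-0.03,0,0,0,-1],[0,0,-0.04,0,0,0,-1],[0,0,-0.045,0,0,0,-1],[-0.03,0,0,0,0,0,-1],[-0.04,0,0,0,0,0,-1],[-0.04,0,0,0,0,0,-1],[-0.04,0,0,0,0,0,-1]]'; python3 - <<'E'
from h import *
S=eyes.grab_frame("scene")
c=cv2.convexHull(blob(S,(0,150,60),(6,255,255),(350,190,415,250)));print(cv2.boundingRect(c),cv2.contourArea(c),plane(S,cen(c),25))
E
```

```text
clock: 8.8
eef_pos: [598.4, 184.6, 37.3]
tcp_rot: [3.141, -0.0, 1.571]
contact_force: [0.5, -0.3, -0.3]
opening: 1.0
grasp_force: 0.0
clock: 9.6
eef_pos: [598.3, 33.4, 163.4]
tcp_rot: [3.141, -0.0, 1.572]
contact_force: [-0.8, -0.4, -0.3]
opening: 1.002
grasp_force: 0.0
(379, 206, 15, 21) 158.5 [612.66328377 184.20135404  25.        ]
```

```bash
python3 -m inch '[[-0.039,0.003,0,0,0,0,-1],[-0.039,0.003,0,0,0,0,-1],[-0.039,0.003,0,0,0,0,-1],[-0.039,0.003,0,0,0,0,-1],[-0.039,0.003,0,0,0,0,-1],[-0.039,0.003,0,0,0,0,-1],[-0.041,0,0,0,0,0,-1],[0,0,0,0,0,0,-1]]'; python3 - <<'E'
from h import *
S=eyes.grab_frame("scene");T=eyes.grab_frame("top");print(r.sense()["eef_pos"])
cs,ct=[cv2.convexHull(blob(f,(0,150,60),(6,255,255),w)) for f,w in((S,(350,190,415,250)),(T,(240,195,290,245)))]
print(cv2.boundingRect(cs),cv2.boundingRect(ct),plane(S,cen(cs),25),plane(T,cen(ct),25),tri([S,T],[cen(cs),cen(ct)]))
E
```

```text
clock: 10.45
eef_pos: [616.6, -244.9, 163.1]
tcp_rot: [3.14, 0.002, 1.568]
contact_force: [0.7, -0.1, -0.3]
opening: 1.003
grasp_force: 0.0
[ 616.3386089  -240.95478334  162.64256856]
(371, 204, 23, 23) (251, 208, 19, 19) [598.00429772 184.75466089  25.        ] [596.10459507 184.64479108  25.        ] (array([597.04814194, 185.32357707,  23.47104259]), [np.float64(0.7185202100597051), np.float64(0.718520210059583)])
```

Red is home on the base: triangulated mid-height 23.5 mm (expected 25), about 2 mm off the axis. Yellow next.

```bash
python3 -m inch '[[0,0,0.025,0,0,0,-1],[0,0,0.02,0,0,0,-1],[0,0,0.01,0,0,0,-1],[0,0,0,0,0,0,-1],[0,0,0,0,0,0,0],[0,0,0,0,0,0,1],[0,0,0,0,0,0,1],[0,0,0,0,0,0,1]]'; python3 -m inch '[[0,0,0,0,0,0,1],[0,0,0,0,0,0,1],[0,0,0,0,0,0,1],[0,0,0,0,0,0,1],[0,0,0,0,0,0,1]]'
```

```text
clock: 11.35
eef_pos: [617.2, -240.5, 108.8]
tcp_rot: [3.14, 0.0, 1.571]
contact_force: [-1.0, 1.7, 4.2]
opening: 0.529
grasp_force: 29.9
clock: 11.85
eef_pos: [617.2, -240.4, 108.8]
tcp_rot: [3.14, 0.0, 1.571]
contact_force: [-0.7, 0.5, 5.9]
opening: 0.525
grasp_force: 29.9
```

```bash
python3 -m inch '[[0,0,-0.02,0,0,0,1],[0,0,-0.03,0,0,0,1],[0.03,0,-0.01,0,0,0,1],[0.035,-0.003,0,0,0,0,1],[0.035,-0.003,0,0,0,0,1],[0.035,-0.003,0,0,0,0,1],[0.035,-0.003,0,0,0,0,1],[0.035,-0.003,0,0,0,0,1]]'; python3 -m inch '[[0.035,-0.003,0,0,0,0,1],[0.035,0,0,0,0,0,1],[0.035,0,0,0,0,0,1],[0.035,0,0,0,0,0,1],[0.035,0,0,0,0,0,1],[0.035,0,0,0,0,0,1],[0.01,0,0,0,0,0,1],[0,0,0,0,0,0,1]]'; python3 - <<'E'
from h import *
S=eyes.grab_frame("scene");s=r.sense();print(s["eef_pos"])
c=cv2.convexHull(blob(S,(18,150,80),(30,255,255),(340,140,430,225)));print(cv2.boundingRect(c),plane(S,cen(c),155))
E
```

```text
clock: 12.65
eef_pos: [601.4, -34.1, 168.0]
tcp_rot: [3.14, 0.0, 1.571]
contact_force: [0.7, 0.1, 0.0]
opening: 0.526
grasp_force: 30.8
clock: 13.45
eef_pos: [598.4, 186.0, 167.7]
tcp_rot: [3.141, -0.0, 1.573]
contact_force: [-0.1, -1.0, 0.6]
opening: 0.525
grasp_force: 30.8
[598.3172602  184.6944642  167.55109502]
(377, 168, 19, 21) [596.93513054 185.18603021 155.        ]
```

```bash
python3 -m inch '[[0,0,0.03,0,0,0,1],[0,0,0.025,0,0,0,1],[0,0,0.015,0,0,0,1],[0,0,0.006,0,0,0,1],[0,0,0.006,0,0,0,1],[0,0,0.006,0,0,0,1],[0,0,0,0,0,0,1]]'; python3 -m inch '[[0,0,0.006,0,0,0,1],[0,0,0.005,0,0,0,1],[0,0,0.004,0,0,0,1],[0,0,0,0,0,0,1],[0,0,0,0,0,0,1]]'
```

```text
clock: 14.2
eef_pos: [598.4, 184.5, 79.2]
tcp_rot: [-3.142, 0.0, 1.571]
contact_force: [0.7, -1.0, -0.5]
opening: 0.526
grasp_force: 30.8
clock: 14.7
eef_pos: [598.3, 184.7, 64.2]
tcp_rot: [-3.141, 0.0, 1.571]
contact_force: [-0.4, 1.1, 0.8]
opening: 0.529
grasp_force: 30.8
```

```bash
python3 -m inch '[[0,0,0.002,0,0,0,1],[0,0,0,0,0,0,1],[0,0,0,0,0,0,0],[0,0,0,0,0,0,-1],[0,0,0,0,0,0,-1],[0,0,0,0,0,0,-1],[0,0,0,0,0,0,-1],[0,0,0,0,0,0,-1]]'; python3 -m inch '[[0,0,-0.01,0,0,0,-1],[0,0,-0.03,0,0,0,-1],[0,0,-0.04,0,0,0,-1],[0,0,-0.04,0,0,0,-1],[-0.03,0,0,0,0,0,-1],[-0.04,-0.01,0,0,0,0,-1],[-0.04,-0.01,0,0,0,0,-1],[-0.04,-0.01,0,0,0,0,-1]]'; python3 -m inch '[[-0.04,-0.01,0,0,0,0,-1],[-0.04,-0.01,0,0,0,0,-1],[-0.04,-0.01,0,0,0,0,-1],[-0.04,-0.01,0,0,0,4.7,-1],[-0.04,-0.01,0,0,0,4.7,-1],[0,0,0,0,0,0,-1],[0,0,0,0,0,0,-1]]'; python3 - <<'E'
from h import *
S=eyes.grab_frame("scene");T=eyes.grab_frame("top");print(r.sense()["eef_pos"],r.sense()["tcp_rot"])
for lo,hi,z in(((0,150,60),(6,255,255),25),((18,150,80),(30,255,255),47)):
    cs,ct=[cv2.convexHull(blob(f,lo,hi,w)) for f,w in((S,(350,180,415,250)),(T,(240,190,290,245)))]
    print(cv2.boundingRect(cs),cv2.boundingRect(ct),plane(S,cen(cs),z),plane(T,cen(ct),z),tri([S,T],[cen(cs),cen(ct)]))
o=np.zeros((480,800,3),np.uint8)
o[:,:400]=cv2.resize(S["img"][220:340,230:330],(400,480));o[:,400:]=cv2.resize(S["img"][160:280,335:435],(400,480));cv2.imwrite("pics/g3.png",o)
E
```

```text
clock: 15.5
eef_pos: [598.3, 184.6, 62.3]
tcp_rot: [3.142, -0.0, 1.571]
contact_force: [0.7, 0.8, -0.3]
opening: 1.0
grasp_force: 0.0
clock: 16.3
eef_pos: [568.0, 33.4, 183.2]
tcp_rot: [3.141, 0.0, 1.572]
contact_force: [1.1, -0.1, 0.5]
opening: 1.003
grasp_force: 0.0
clock: 17.0
eef_pos: [515.1, -165.2, 183.0]
tcp_rot: [3.141, -0.0, 1.406]
contact_force: [-0.8, -0.3, -0.2]
opening: 1.002
grasp_force: 0.0
[ 515.55251435 -163.78806788  182.66474238] [ 3.14112775e+00 -2.80425877e-04  1.40816571e+00]
(371, 208, 23, 19) (251, 213, 19, 14) [600.05333871 179.94910529  25.        ] [587.40599776 181.32219999  25.        ] (array([593.54202396, 185.57536002,  13.11337965]), [np.float64(4.130830841169371), np.float64(4.130830841169401)])
(374, 200, 19, 19) (252, 207, 16, 16) [597.53328103 185.5671871   47.        ] [597.3379585  184.81553882  47.        ] (array([597.47696489, 184.97273064,  47.41930333]), [np.float64(0.31167672920585354), np.float64(0.3116767292057774)])
```

View pics/g3.png

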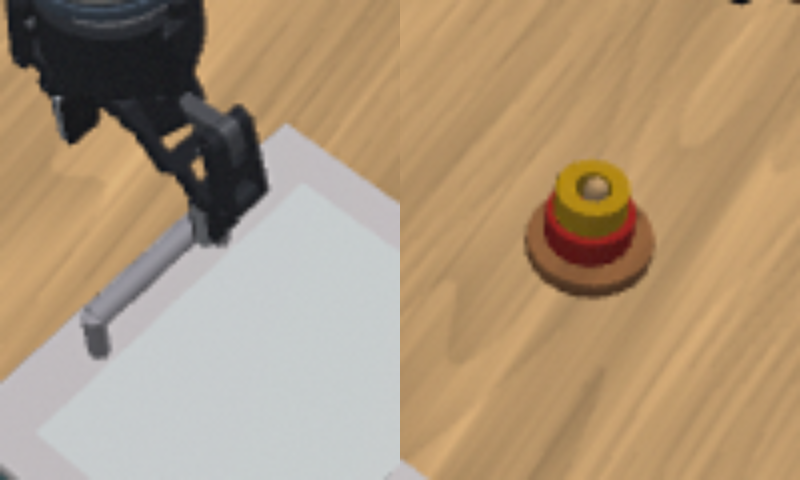

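Both rings are home: yellow's mid-height is 47.4 mm (expected 47) and on the axis, and the stack looks level. The jaws are over the handle. Now I'll grasp it.

```bash
python3 -m inch '[[-0.005,0.001,0.02,0,0,0,-1],[0,0,0.025,0,0,0,-1],[0,0,0.015,0,0,0,-1],[0,0,0.01,0,0,0,-1],[0,0,0,0,0,0,-1],[0,0,0,0,0,0,-0.3]]'; python3 -m inch '[[0,0,0,0,0,0,0.3],[0,0,0,0,0,0,0.6],[0,0,0,0,0,0,1],[0,0,0,0,0,0,1],[0,0,0,0,0,0,1],[0,0,0,0,0,0,1],[0,0,0,0,0,0,1],[0,0,0,0,0,0,1]]' 80
```

```text
clock: 17.7
eef_pos: [515.9, -169.0, 112.7]
tcp_rot: [3.141, 0.0, 1.408]
contact_force: [-0.9, -0.2, -0.5]
opening: 0.857
grasp_force: 0.0
clock: 18.5
eef_pos: [516.9, -169.9, 113.0]
tcp_rot: [3.138, 0.0, 1.407]
contact_force: [5.7, -1.1, 1.2]
opening: 0.135
grasp_force: 78.0
```

```bash
python3 -m inch '[[0,0.0004,-0.0018,0.57,0,0,1],[0,0.0004,-0.0018,0.57,0,0,1],[0,0.0004,-0.0018,0.57,0,0,1],[0,0,0,0,0,0,1]]'; python3 -m inch '[[0,0.0004,-0.0018,0.57,0,0,1],[0,0.0004,-0.0018,0.57,0,0,1],[0,0.0004,-0.0018,0.57,0,0,1],[0,0,0,0,0,0,1]]'
```

```text
clock: 18.9
eef_pos: [517.8, -170.1, 117.3]
tcp_rot: [-3.113, 0.0, 1.407]
contact_force: [7.6, -2.4, -10.3]
opening: 0.132
grasp_force: 78.3
clock: 19.3
eef_pos: [519.2, -170.4, 122.9]
tcp_rot: [-3.084, 0.0, 1.407]
contact_force: [6.9, -1.4, -5.6]
opening: 0.13
grasp_force: 79.0
```

It is following: the force has peaked and is fading. I'll carry on to about 0.15 rad.

```bash
python3 -m inch '[[0,0.0004,-0.0018,0.57,0,0,1],[0,0.0004,-0.0018,0.57,0,0,1],[0,0.0004,-0.0018,0.57,0,0,1],[0,0.0004,-0.0018,0.57,0,0,1],[0,0.0004,-0.0018,0.57,0,0,1],[0,0.0004,-0.0018,0.57,0,0,1],[0,0.0004,-0.0018,0.57,0,0,1],[0,0.0004,-0.0018,0.57,0,0,1]]'; python3 -m inch '[[0,0.0004,-0.0018,0.57,0,0,1],[0,0,0,0,0,0,1],[0,0,0,0,0,0,1],[0,0,0,0,0,0,1],[0,0,0,0,0,0,1],[0,0,0,0,0,0,1]]'; python3 - <<'E'
from h import *
S=eyes.grab_frame("scene");T=eyes.grab_frame("top");print(r.sense()["eef_pos"])
for lo,hi,w in(((18,150,80),(30,255,255),0),): print(tri([S,T],[cen(cv2.convexHull(blob(f,lo,hi,w))) for f,w in((S,(350,180,415,250)),(T,(240,190,290,245)))]))
cv2.imwrite("pics/g4.png",cv2.resize(S["img"][160:410,190:440],(600,600)))
E
```

```text
clock: 20.1
eef_pos: [523.6, -171.1, 136.9]
tcp_rot: [-3.004, 0.0, 1.407]
contact_force: [6.2, -2.1, -5.9]
opening: 0.131
grasp_force: 79.1
clock: 20.7
eef_pos: [524.3, -171.2, 138.6]
tcp_rot: [-2.995, 0.0, 1.407]
contact_force: [6.4, -0.2, -5.3]
opening: 0.133
grasp_force: 79.3
[ 524.25306073 -171.24488408  138.60405718]
(array([597.2961254 , 185.02342113,  47.2077044 ]), [np.float64(0.54785190551106), np.float64(0.5478519055112729)])
```

View pics/g4.png

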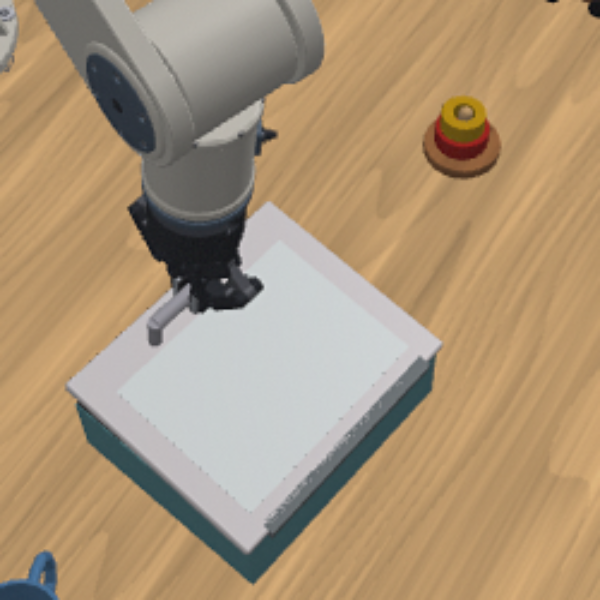

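The lid stands open, its front-right corner up about 6 px from (219,326) to (219,320), which is roughly 25–30 mm. The jaws are on the bar, which has risen 25.6 mm (about 0.145 rad). Both rings are on the post.

```bash
python3 -c "
from rig import r
print(r.sign_off())"
```

```text
the job is handed in; nothing more can be done
None
```

The job is handed in: both rings are home on the post, red below yellow, and the arm is still holding the lid open by its handle at about 0.145 rad (front edge about 3 cm up); I saw nothing go wrong, but the hand-in gave no verdict.

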